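# Reset the length stop on the clay cut-off board

## Robot

A 6-joint arm with a two-finger parallel gripper is mounted at the origin on a cart in front of the work surface, level with it; the furniture and walls round the work are solid. World frame = base frame: x ahead of the robot, y to its left, z up, the work surface at z = 0. Lengths are in m, angles in rad, forces in N, time in s.
With the tool pointing down it reaches from about 0.375 to 0.9 m from the base axis. Payload 3.1 kg.
Tool frame: the origin (TCP) lies between the finger pads; the fingertips stand manip.nose_length ahead of it and the grasp point (between the pads) lies 5 mm behind it (manip.nose_length is the distance from the TCP to the fingertips, in m); z points along the fingers, y is the line along which they close (so a half turn about z gives the same grasp; the last joint's range is limited). The gripper opens to 85 mm and grips with 20 to 120 N. Pads are 22 mm wide; open, the fingers measure 114 mm over their backs; the gripper's body (76 mm by 85 mm) begins 54 mm behind the grasp point. The pads swing forward as they close: fully open they stand 13 mm farther back than shut.
Start: joints at [0.977, 0.527, 1.433, -0, 1.181, -0.178], TCP at [0.252, 0.572, 0.245] pointing down, gripper open.
Joint ranges: [-3.08, 3.08], [-0.75, 2.2], [0.22, 2.44], [-1.43, 4.57], [0, 2.65], [-2.85, 2.85]. Speed limits (rad/s): [2.79, 2.79, 3.14, 3.14, 3.14, 3.14].

## Interface

Orientations are given as a unit quaternion [x, y, z, w].
In Python, from station import monitor, eyes, job, manip gives the robot as it stands.
- The arm moves only by the shell command python3 -m pendant 'ROWS' [FORCE]. ROWS is JSON, a list that holds one entry, the list of rows, each a list of 7 numbers: the shift along the tool's x, y, z as a fraction of full scale, then the turn, a rotation vector about the tool's x, y, z as a fraction of full scale, then the opening, from 0 (shut) to 1 (fully open). A call has 1 to 20 rows; each row shifts and turns the commanded pose from where the row before left it, along the tool's axes as they then stand; what a row does not reach is not made up. Full scale, the value 1, is 800 mm for a shift and 0.12 rad for a turn. A row lasts 1/10 s, in which the tool goes at most 50 mm and 8.59 degrees, less where a joint would pass 70% of its speed; a pose out of reach is approached as far as the arm can. A call with a number of a shift or a turn outside -1 to 1 is refused whole. A call with a gripper value outside its range is refused whole. The fingers move at their own pace and stop on an object; FORCE is the grip in N (left out, the last holds). Time passes only in rows, so rows that do not move let the fingers close. It gives the time, the measured TCP pose, the force, the opening and the grip force at its end, in the units of the state.
- monitor.sense(): the state, without advancing time (a new reading comes with each control period).
- eyes.snapshot(name): name is "scene" or "side" or "wrist"; returns a dict with "pixels" (480x640x3 uint8, red, green, blue), "depth" (480x640 float32, m along the optical axis (not along the pixel's ray), 0 where there is no reading), "intrinsics" (3x3 intrinsics, pixels), "eye" and "attitude" of the camera in the world. Camera axes: x right, y down, z forward; pixel columns grow to the right and rows downward; lengths in m; the calibration is good to about 2 mm. A picture is of the moment at which its call begins.
- job.sign_off(): hands the job in; it is judged then, once.
The state is a dict: "t": time; "q": joint angles; "qd": joint speeds; "tau": joint torques, N m; "tcp_pos": TCP position; "tool_rot": TCP orientation; "force": force on the tool from outside, world axes, zero at the start; "ft_torque": the same for the moment, N m; "finger_gap": opening from 0.0 (shut) to 1.0 (fully open); "gripper_force": force on a finger pad.
Only numpy, scipy, OpenCV 4.12 (cv2) and the standard library are available. Lean on these libraries where they do the work, as an engineer would, in place of code of your own. Each camera call takes 0.05 s, during which the arm holds its last target. There are 200 camera calls.

## Task

The fence of the clay cut-off board has ridden up off its dowel at the end away from the cutting wire: press that end down until the fence is fully seated again. Then pull up the stop's spring plunger by its black knob, slide the stop along the fence to the very next hole away from the wire, and let the pin drop fully home, without disturbing the clay offcut or the tools lying about. Do not let go: finish still gripping the knob with the pin home in its new hole, so that nothing shifts while I tighten the wing screw.

Things in the scene. Friction and masses are not known exactly. Their poses are not given: they have to be found in the camera images.
- cutoff_board: Wooden cut-off board, 84 x 270 mm, standing on the table and fixed to it; origin at the centre of its underside, z up, bed top 22 mm above the origin. Its y axis runs along the board towards the cutting wire (bow of dark rod, parked upright at y +100 mm, x +3 to +43 mm, top 162 mm up); its -x edge faces the robot.
- fence (a joint): Tilt (rad) of the aluminium fence, a 22 mm square tube along the board (x +26 mm, y -134 to +89 mm, top 52 mm above the board's origin when seated). It tips about the dowel at the wire end (y +75 mm); 0 = fully seated, it starts 0.025 to 0.045 (far end 5 to 9 mm up). Stiff fit: about 7 N on the far end pushes it down, it stays where it is left; lifting its middle with 20 N or more pulls it off again.
- press_spot (a point): Middle of the bare top face of the fence over the far dowel, 193 mm from the tipping line and 16 mm from the end of the tube; seated, it lies at x +26, y -118, z +52 mm of the board. Face 22 mm wide, free for 30 mm towards the stop.
- stop (a joint): Position (m) of the length stop, a 44 mm dark steel sleeve on the fence with a plate across the bed: 0 = the hole it starts in (knob axis at y +15 mm of the board), positive away from the wire. Holes every 30 mm, so the next hole is at 0.030. Slides with about 2 N; limits -0.031 and 0.061.
- plunger (a joint): Lift (m) of the spring plunger in the stop, along the fence's upward normal: 0 = pin home in a hole, 0.011 = pulled right up (end stop). The 8 mm round-nosed pin is clear of the 10 mm hole above 0.008; between holes it rides on the tube at about 0.008. The spring pushes it down with 4 N when home, 8 N when fully pulled.
- knob: Upright black pull knob of the plunger, a cylinder 24 mm across and 25 mm tall, origin at its centre, z up. With the pin home and the fence seated it lies at x +26, y +15, z +86 mm of the board (bottom 73 mm, sleeve top 56 mm). A steel barrel 18 mm across stands under it. Moves with the stop and plunger.
- clay_offcut: Bystander: grey clay offcut, 13 x 30 x 10 mm, lying on the bed between the wire and the stop; origin under its centre.
- wood_rib: Bystander: half-moon wooden rib, 47 x 100 x 6 mm, on the raised sheet behind the board; origin under its centre.
- ring_cutter: Bystander: round ring cutter, 40 mm across, 22 mm tall, on the raised sheet behind the board; origin under its centre.
- boxwood_tool: Bystander: boxwood modelling tool, 14 x 104 x 9 mm, on the raised sheet behind the board; origin under its centre.

How it is judged:
On the way, in this order (a step that is already met when the one before it is completed fails the run):
1. the fence is pressed down onto its dowel while the stop is still in its first hole (value of joint fence below 0.005 rad and value of joint stop between -0.003 and 0.003 m), for 0.2 s.
2. the plunger is pulled up by its knob, clear of the first hole (value of joint plunger above 0.0075 m and value of joint stop between -0.004 and 0.004 m and contact force between the fingers and knob above 1 N), for 0.05 s.
3. the pin is home in the next hole away from the wire (value of joint plunger below 0.002 m and value of joint stop between 0.0275 and 0.0325 m), for 0.2 s.
At the end, for the whole second after the job is handed in: The fence is seated (tilt under 0.006 rad, about 1 mm at its far end), the stop is in the next hole (0.030 m, within 2.5 mm), the pin is home (plunger under 2 mm), and the fingers still grip the knob at rest with more than 2 N (all of step 3 and value of joint fence below 0.006 rad and contact force between the fingers and knob above 2 N and linear speed of knob below 0.02 m/s); the arm keeps its last pose, push and grip.
It fails at once if the stop is dragged past the next hole or the wrong way (value of joint stop above 0.045 m or value of joint stop below -0.015 m).
It fails at once if the clay offcut is shoved about (distance of clay_offcut from where it was at the start of the episode above 0.015 m).
It fails at once if a tool lying about is disturbed (distance of any of wood_rib, ring_cutter, boxwood_tool from where it was at the start of the episode above 0.02 m).
It also fails if it takes over 38 s, if anything falls off the work surface, if the arm or the gripper's body presses on something with over 40 N, if the wrist force passes 120 N, or if a joint passes its speed limit or range.

## Working session

There is one attempt and no reset: what is moved stays moved. The work goes in short steps, Python scripts to look and compute and a shell command to move; the robot and the scene stay as the last step left them, time stands still between calls to the robot, and variables do not carry over. Pictures are saved under pics/ and viewed, at most 10 in all, crops included, and the job is handed in when it is done.

```bash
mkdir -p pics; python3 - <<'E'
from station import monitor, eyes, job, manip
import cv2,numpy as np
s=monitor.sense();print({k:np.round(v,3) for k,v in s.items()});print(manip.nose_length)
ims=[]
for n in("scene","side"):
    d=eyes.snapshot(n);np.savez(f"pics/{n}.npz",**d);print(n,d["intrinsics"],d["eye"],d["attitude"],d["depth"].max())
    cv2.imwrite(f"pics/{n}0.png",d["pixels"][:,:,::-1])
E
```

```text
{'t': np.float64(0.0), 'q': array([ 0.977,  0.528,  1.434,  0.   ,  1.181, -0.179]), 'qd': array([-0.001, -0.001,  0.002,  0.001, -0.001, -0.   ]), 'tau': array([ 1.0000e-03, -4.4234e+01, -1.7803e+01, -0.0000e+00,  8.0000e-03,
        0.0000e+00]), 'tcp_pos': array([0.252, 0.571, 0.244]), 'tool_rot': array([ 0.206,  0.978, -0.001, -0.   ]), 'force': array([-0.338, -0.273,  0.799]), 'ft_torque': array([-0.03 ,  0.05 ,  0.003]), 'gripper_force': np.float64(0.0), 'finger_gap': np.float64(1.001)}
0.014
scene [[544.79461095   0.         321.48674182]
 [  0.         544.79461095 235.45159799]
 [  0.           0.           1.        ]] [-0.09750217 -0.5977289   0.76450154] [ 0.78462019 -0.45726253  0.20641718 -0.36424453] 3.836709
side [[569.19055711   0.         320.46795882]
 [  0.         569.19055711 244.25810914]
 [  0.           0.           1.        ]] [ 0.32596937 -0.90626666  0.50226919] [ 0.85325285 -0.15471064  0.10021746 -0.48783261] 3.957511
```

View pics/scene0.png

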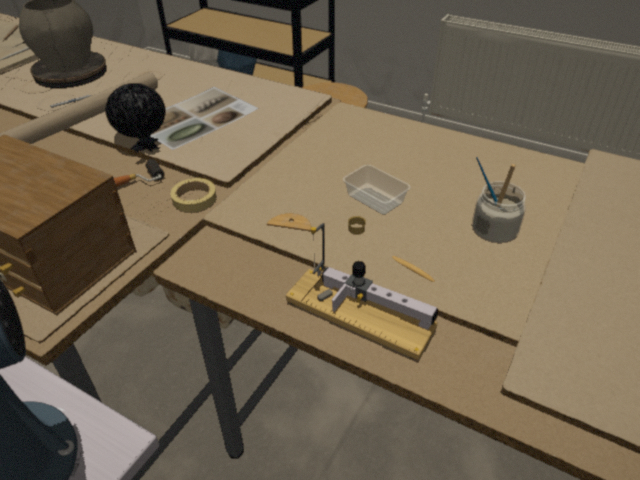

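View pics/side0.png

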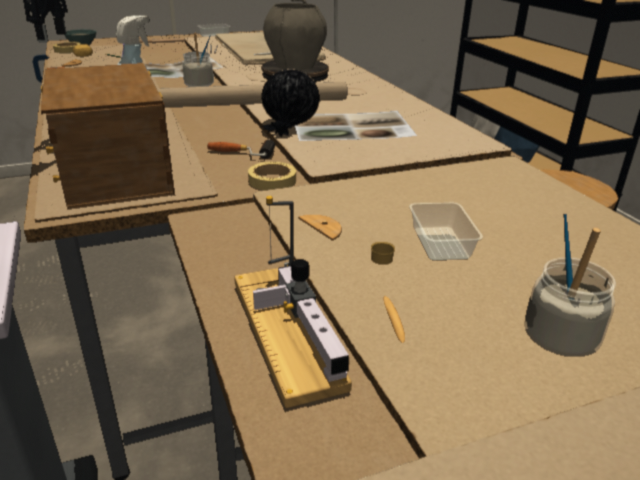

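Scene view: board around (360,312), knob at (358,268), fence's far end at (435,315). Side view: knob at (300,271), fence's far end at (338,365). The wire bow is upright at the left end. Next I measure with depth and rays.

```bash
cat > h.py <<'E'
import numpy as np,cv2
from scipy.spatial.transform import Rotation as R
def cloud(d):
    K=d["intrinsics"];v,u=np.mgrid[:480,:640];z=d["depth"]
    c=np.stack([(u-K[0,2])/K[0,0]*z,(v-K[1,2])/K[1,1]*z,z],-1)
    return c@R.from_quat(d["attitude"]).as_matrix().T+d["eye"]
def ray(d,u,v):
    K=d["intrinsics"];return R.from_quat(d["attitude"]).apply([(u-K[0,2])/K[0,0],(v-K[1,2])/K[1,1],1])
def onplane(d,u,v,z):
    r=ray(d,u,v);return d["eye"]+r*(z-d["eye"][2])/r[2]
E
python3 - <<'E'
from h import *
for n,roi,kn in(("scene",(270,240,450,365),(345,255,375,285)),("side",(225,190,360,410),(285,255,315,290))):
    d=dict(np.load(f"pics/{n}.npz"));P=cloud(d);hsv=cv2.cvtColor(d["pixels"],cv2.COLOR_RGB2HSV)
    m=np.zeros((480,640),bool);m[roi[1]:roi[3],roi[0]:roi[2]]=1
    ok=d["depth"]>0
    y=m&ok&(hsv[...,1]>110)&(abs(P[...,2]-.022)<.006)&(hsv[...,0]<30)&(hsv[...,2]>110)
    y=cv2.morphologyEx(y.astype(np.uint8),cv2.MORPH_OPEN,np.ones((3,3)))>0
    print(n,y.sum(),"bed z",np.median(P[y][:,2]),cv2.minAreaRect((P[y][:,:2]*1000).astype(np.float32)))
    print(" box",cv2.boxPoints(cv2.minAreaRect((P[y][:,:2]*1000).astype(np.float32))).round(1).tolist())
    k=np.zeros_like(m);k[kn[1]:kn[3],kn[0]:kn[2]]=1
    km=(k&(hsv[...,2]<45)&ok&(P[...,2]>.06)&(P[...,2]<.12));print(" knob",km.sum(),P[km].mean(0).round(4),np.percentile(P[km],[3,97],axis=0).round(4).tolist(),np.argwhere(km).mean(0)[::-1])
    f=m&ok&(hsv[...,1]<70)&(P[...,2]>.045)&(P[...,2]<.066)&(hsv[...,2]>90)
    q=P[f];l=cv2.fitLine(q[:,:2].astype(np.float32),cv2.DIST_HUBER,0,.01,.01).ravel();print(" fence top",f.sum(),l, q.min(0),q.max(0))
    t=(q[:,:2]-l[2:])@l[:2]; o=np.argsort(t)
    for part in np.array_split(o,8): print("  ",t[part].mean().round(3),q[part].mean(0).round(4),np.percentile(q[part][:,2],90).round(4))
    c=cv2.resize(d["pixels"][roi[1]:roi[3],roi[0]:roi[2]],None,fx=3,fy=3,interpolation=cv2.INTER_CUBIC)
    cv2.imwrite(f"pics/crop_{n}.png",c[:,:,::-1])
E
```

```text
scene 3504 bed z 0.02235699339191055 ((567.4844970703125, -320.85498046875), (270.0456848144531, 198.1490936279297), 88.89598083496094)
 box [[465.79998779296875, -453.8999938964844], [663.9000244140625, -457.79998779296875], [669.0999755859375, -187.8000030517578], [471.0, -183.89999389648438]]
 knob 165 [ 0.5318 -0.3054  0.0941] [[0.5261, -0.3138, 0.0792], [0.5411, -0.2966, 0.1033]] [358.3030303  269.66060606]
 fence top 1084 [ 0.00517338  0.9999866   0.5359415  -0.37350607] [ 0.47690117 -0.44996895  0.04528195] [ 0.55298356 -0.21771918  0.06341378]
   -0.066 [ 0.5345 -0.4394  0.0598] 0.0614
   -0.044 [ 0.5347 -0.4178  0.0589] 0.0607
   -0.021 [ 0.5358 -0.3948  0.0574] 0.0597
   0.003 [ 0.5361 -0.3706  0.0568] 0.0589
   0.028 [ 0.5366 -0.3453  0.0558] 0.0579
   0.069 [ 0.5228 -0.3042  0.0553] 0.0586
   0.101 [ 0.5308 -0.2723  0.0534] 0.0561
   0.129 [ 0.5385 -0.2448  0.0527] 0.0544
side 5399 bed z 0.021808635086211503 ((548.1560668945312, -231.8312225341797), (469.64398193359375, 166.55450439453125), 68.73094177246094)
 box [[385.3999938964844, -420.5], [540.5999755859375, -480.8999938964844], [710.9000244140625, -43.20000076293945], [555.7000122070312, 17.200000762939453]]
 knob 344 [ 0.5373 -0.3075  0.0922] [[0.528, -0.3156, 0.0783], [0.5489, -0.2951, 0.1019]] [299.43895349 269.85465116]
 fence top 1448 [ 0.03686268 -0.9993203   0.53477603 -0.34638909] [ 0.4787114  -0.45084209  0.0465357 ] [ 0.55333899 -0.219082    0.06283409]
   -0.095 [ 0.5345 -0.251   0.0521] 0.0533
   -0.053 [ 0.5125 -0.2939  0.0541] 0.056
   -0.007 [ 0.5383 -0.3392  0.0552] 0.0564
   0.017 [ 0.5372 -0.3631  0.056 ] 0.0572
   0.039 [ 0.537  -0.3852  0.0569] 0.0582
   0.06 [ 0.5363 -0.4065  0.0579] 0.0589
   0.079 [ 0.5361 -0.4249  0.0588] 0.0598
   0.095 [ 0.5358 -0.4418  0.0594] 0.0603
```

View pics/crop_scene.png

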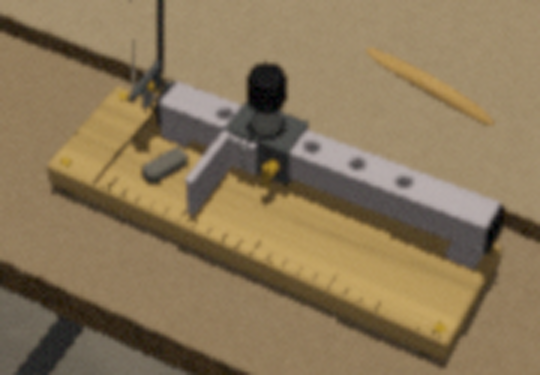

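Crop: the fence is raised at its right (far) end, with the dark sleeve and black knob at (267,90) and three bare holes to its right. The clay is at (165,163). The board's y axis is about 1° off world y. I'll refine the fence line and check for obstacles on the way.

```bash
python3 - <<'E'
from h import *
for n,roi in(("scene",(270,240,450,365)),("side",(225,190,360,410))):
    d=dict(np.load(f"pics/{n}.npz"));P=cloud(d)
    Q=P[(d["depth"]>0)&(P[...,0]>.5)&(P[...,0]<.57)&(P[...,1]<-.335)&(P[...,1]>-.46)&(P[...,2]>.04)&(P[...,2]<.07)]
    for _ in range(4):
        A=np.c_[np.ones(len(Q)),Q[:,1]];c=np.linalg.lstsq(A,Q[:,2],rcond=None)[0];r=Q[:,2]-A@c;Q=Q[r>-.0015] if _<3 else Q
    print(n,"z=a+by",c,len(Q))
    for y in np.arange(-.455,-.335,.02):
        s=Q[(Q[:,1]>=y)&(Q[:,1]<y+.02)]; print("  y",round(y+.01,3),"x range",np.percentile(s[:,0],[2,98]).round(4),len(s))
    print("  far end y",np.percentile(Q[:,1],1))
    W=P[(d["depth"]>0)&(P[...,2]>.13)&(P[...,0]>.0)&(P[...,0]<1)&(abs(P[...,1])<.75)&(P[...,2]<.6)]
    for y in np.arange(-.7,.7,.1):
        s=W[(W[:,1]>=y)&(W[:,1]<y+.1)]
        if len(s)>5: print("  tall",round(y,1),s.min(0).round(2),s.max(0).round(2),len(s))
E
```

```text
scene z=a+by [ 0.0436058  -0.03787573] 536
  y -0.445 x range [0.5241 0.5462] 97
  y -0.425 x range [0.5241 0.5461] 100
  y -0.405 x range [0.5239 0.5467] 87
  y -0.385 x range [0.5243 0.5472] 88
  y -0.365 x range [0.5249 0.5478] 79
  y -0.345 x range [0.5255 0.549 ] 85
  far end y -0.4521161441023881
  tall -0.5 [ 0.84 -0.48  0.13] [ 0.88 -0.4   0.18] 175
  tall -0.4 [ 0.88 -0.4   0.15] [ 0.88 -0.4   0.16] 9
  tall -0.3 [ 0.52 -0.23  0.13] [ 0.56 -0.22  0.16] 102
  tall -0.2 [ 0.05 -0.1   0.25] [ 0.06 -0.1   0.3 ] 194
  tall -0.1 [ 0.01 -0.1   0.13] [ 0.12 -0.02  0.31] 2109
  tall 0.1 [0.23 0.15 0.13] [0.44 0.2  0.2 ] 5618
  tall 0.2 [0.23 0.2  0.13] [0.43 0.3  0.21] 3153
  tall 0.3 [0.31 0.3  0.2 ] [0.44 0.4  0.21] 1388
  tall 0.4 [0.38 0.4  0.13] [0.84 0.5  0.2 ] 1138
  tall 0.5 [0.73 0.5  0.13] [0.8  0.53 0.16] 60
side z=a+by [ 0.04209144 -0.03933421] 997
  y -0.445 x range [0.5253 0.5468] 211
  y -0.425 x range [0.5258 0.5469] 195
  y -0.405 x range [0.5258 0.5476] 169
  y -0.385 x range [0.5265 0.5478] 159
  y -0.365 x range [0.5268 0.5488] 129
  y -0.345 x range [0.5276 0.5486] 134
  far end y -0.4534669741518833
  tall -0.5 [ 0.85 -0.48  0.13] [ 0.88 -0.4   0.18] 465
  tall -0.4 [ 0.88 -0.4   0.16] [ 0.88 -0.4   0.16] 16
  tall -0.3 [ 0.52 -0.23  0.13] [ 0.56 -0.22  0.16] 217
  tall 0.1 [0.23 0.15 0.13] [0.44 0.2  0.2 ] 5302
  tall 0.2 [0.23 0.2  0.19] [0.44 0.3  0.2 ] 1587
  tall 0.3 [0.23 0.3  0.19] [0.44 0.4  0.2 ] 1276
  tall 0.4 [0.23 0.4  0.13] [0.85 0.5  0.33] 1368
  tall 0.5 [0.21 0.5  0.15] [0.79 0.6  0.33] 842
  tall 0.6 [0.26 0.6  0.14] [0.48 0.68 0.32] 1526
```

```bash
python3 -m pendant '[[[0,0,-0.01,0,0,1,0],[0,0,-0.01,0,0,1,0],[0,0,-0.01,0,0,1,0],[0,0,-0.01,0,0,1,0],[0,0,-0.01,0,0,1,0],[0,0,-0.01,0,0,1,0],[0,0,-0.01,0,0,1,0],[0,0,-0.01,0,0,1,0],[0,0,-0.01,0,0,1,0],[0,0,-0.01,0,0,0.81,0],[0,0,0,0,0,0,0]]]' 40
python3 -m pendant '[[[-0.055,0.017,0,0,0,0,0],[-0.055,0.017,0,0,0,0,0],[-0.055,0.017,0,0,0,0,0],[-0.055,0.017,0,0,0,0,0],[-0.055,0.017,0,0,0,0,0],[-0.055,0.017,0,0,0,0,0],[-0.055,0.017,0,0,0,0,0],[-0.055,0.017,0,0,0,0,0],[-0.055,0.017,0,0,0,0,0],[-0.055,0.017,0,0,0,0,0],[-0.055,0.017,0,0,0,0,0],[-0.055,0.017,0,0,0,0,0],[-0.055,0.017,0,0,0,0,0],[-0.055,0.017,0,0,0,0,0],[-0.055,0.017,0,0,0,0,0],[-0.055,0.017,0,0,0,0,0],[-0.055,0.017,0,0,0,0,0],[-0.055,0.017,0,0,0,0,0],[-0.05,0.016,0,0,0,0,0],[0,0,0,0,0,0,0]]]'
cat >> h.py <<'E'
def todo(x,y,z,yaw=-1.25):
    from station import monitor
    s=monitor.sense();r=R.from_quat(s["tool_rot"])
    tgt=R.from_matrix(np.array([[0,1,0],[1,0,0],[0,0,-1.]])); tgt=R.from_euler('z',yaw,degrees=True)*tgt
    print("t",s["t"],"pos",s["tcp_pos"].round(4) if hasattr(s["tcp_pos"],'round') else s["tcp_pos"],"F",np.round(s["force"],1),"gap",s["finger_gap"],"gf",s["gripper_force"])
    print("shift frac",(r.inv().apply(np.array([x,y,z])-s["tcp_pos"])/.8).round(4),"turn frac",((r.inv()*tgt).as_rotvec()/.12).round(3))
E
python3 -c "
from h import *;todo(.5358,-.437,.09)"
```

```text
t: 1.2
tcp_pos: [0.2526, 0.572, 0.326]
tool_rot: [0.715, 0.699, 0.001, -0.0]
force: [0.1, 0.1, -0.1]
finger_gap: -0.0
gripper_force: 0.0
t: 3.2
tcp_pos: [0.4927, -0.2713, 0.3242]
tool_rot: [0.716, 0.698, -0.001, 0.001]
force: [-0.0, 0.2, -0.0]
finger_gap: 0.003
gripper_force: 0.0
t 3.2 pos [ 0.4927 -0.2713  0.3242] F [-0.   0.2 -0. ] gap 0.0030590595234586716 gf 0.0
shift frac [-0.205   0.0587  0.2934] turn frac [ 0.009  0.022 -0.023]
```

```bash
python3 -m pendant '[[[-0.041,0.0117,0.02,0,0,0,0],[-0.041,0.0117,0.02,0,0,0,0],[-0.041,0.0117,0.02,0,0,0,0],[-0.041,0.0117,0.02,0,0,0,0],[-0.041,0.0117,0.02,0,0,0,0],[0,0,0.045,0,0,0,0],[0,0,0.045,0,0,0,0],[0,0,0.045,0,0,0,0],[0,0,0.045,0,0,0,0],[0,0,0,0,0,0,0],[0,0,0,0,0,0,0]]]'
python3 - <<'E'
from h import *
from station import eyes
todo(.5358,-.437,.066)
a=[eyes.snapshot(n)["pixels"] for n in("side","wrist")]
cv2.imwrite("pics/press.png",np.hstack([cv2.resize(a[0][180:420,200:440],(400,400)),cv2.resize(a[1],(400,400))])[:,:,::-1])
E
```

```text
t: 4.3
tcp_pos: [0.5344, -0.4298, 0.1008]
tool_rot: [0.714, 0.7, 0.0, -0.001]
force: [0.3, -0.2, 0.8]
finger_gap: 0.001
gripper_force: 0.0
t 4.3 pos [ 0.5344 -0.4298  0.1008] F [ 0.3 -0.2  0.8] gap 0.0013808933158075438 gf 0.0
shift frac [-0.009   0.002   0.0434] turn frac [-0.013 -0.015  0.009]
```

View pics/press.png

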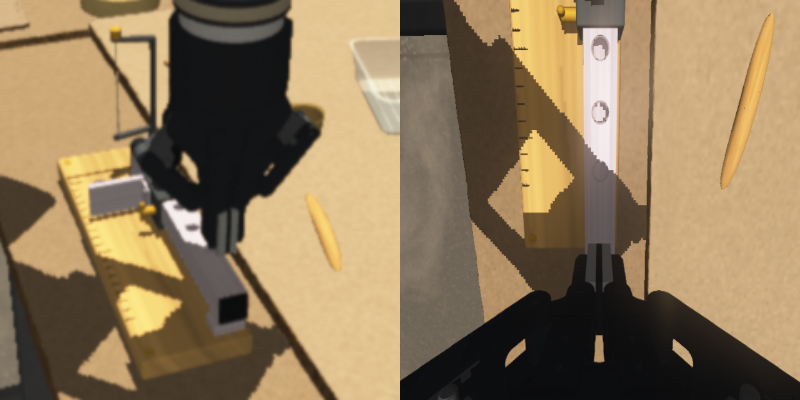

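Side crop: closed fingers are above the fence's far end. Wrist view: fingers centred on the fence top at (600,250). Pressing now.

```bash
python3 -m pendant '[[[-0.003,0.001,0.007,0,0,0,0],[-0.003,0.001,0.007,0,0,0,0],[-0.003,0,0.007,0,0,0,0],[0,0,0.006,0,0,0,0],[0,0,0.004,0,0,0,0],[0,0,0.003,0,0,0,0],[0,0,0.003,0,0,0,0],[0,0,0.003,0,0,0,0],[0,0,0.002,0,0,0,0],[0,0,0,0,0,0,0]]]'
```

```text
t: 5.4
tcp_pos: [0.5358, -0.4384, 0.0687]
tool_rot: [0.715, 0.699, -0.0, 0.0]
force: [-2.4, -0.4, 4.4]
finger_gap: -0.001
gripper_force: 2.3
```

```bash
python3 -m pendant '[[[0,0,0.002,0,0,0,0],[0,0,0.002,0,0,0,0],[0,0,0.001,0,0,0,0],[0,0,0.001,0,0,0,0],[0,0,0,0,0,0,0],[0,0,0,0,0,0,0],[0,0,0,0,0,0,0]]]'
```

```text
t: 6.1
tcp_pos: [0.5359, -0.4388, 0.0659]
tool_rot: [0.715, 0.699, -0.001, 0.001]
force: [-4.7, 1.2, 13.6]
finger_gap: 0.002
gripper_force: 6.8
```

```bash
python3 -m pendant '[[[0,0,0.001,0,0,0,0],[0,0,0.001,0,0,0,0],[0,0,0,0,0,0,0],[0,0,0,0,0,0,0],[0,0,0,0,0,0,0]]]'
python3 -m pendant '[[[0,0,-0.02,0,0,0,0],[0,0,-0.04,0,0,0,0],[0,0,-0.05,0,0,0,0],[0.03,0,-0.05,0,0,0,0.7],[0.04,0,-0.02,0,0,0,0.7],[0.02,0,0,0,0,0,0.7],[0,0,0,0,0,0,0.7],[0,0,0,0,0,0,0.7]]]'
python3 - <<'E'
from h import *
from station import eyes
todo(.539,-.3045,.083)
for n in("scene","side"):
    d=eyes.snapshot(n);P=cloud(d)
    Q=P[(d["depth"]>0)&(P[...,0]>.5)&(P[...,0]<.57)&(P[...,1]<-.335)&(P[...,1]>-.46)&(P[...,2]>.04)&(P[...,2]<.07)]
    for _ in range(4):
        A=np.c_[np.ones(len(Q)),Q[:,1]];c=np.linalg.lstsq(A,Q[:,2],rcond=None)[0];r=Q[:,2]-A@c;Q=Q[r>-.0015] if _<3 else Q
    print(n,c,len(Q),c@[1,-.437])
    v=d["pixels"].max(2)
    K=(d["depth"]>0)&(P[...,0]>.51)&(P[...,0]<.57)&(abs(P[...,1]+.305)<.03)&(P[...,2]>.075)&(P[...,2]<.11)&(v<60)
    T=K&(P[...,2]>.0965)
    print(" knob",K.sum(),np.percentile(P[K],[3,97],axis=0).round(4).tolist(),"top",T.sum(),P[T].mean(0).round(4),cv2.minEnclosingCircle((P[T][:,:2]*1000).astype(np.float32)))
d=eyes.snapshot("wrist");cv2.imwrite("pics/w2.png",d["pixels"][:,:,::-1]);np.savez("pics/w2.npz",**d)
E
```

```text
t: 6.6
tcp_pos: [0.5359, -0.4388, 0.0658]
tool_rot: [0.715, 0.699, -0.001, 0.001]
force: [-5.3, 2.8, 19.6]
finger_gap: 0.004
gripper_force: 10.1
t: 7.4
tcp_pos: [0.5373, -0.3659, 0.2037]
tool_rot: [0.715, 0.699, -0.0, -0.001]
force: [0.1, -0.3, -1.5]
finger_gap: 0.698
gripper_force: 0.0
t 7.4 pos [ 0.5373 -0.3659  0.2037] F [ 0.1 -0.3 -1.5] gap 0.6980842300613898 gf 0.0
shift frac [0.0766 0.0008 0.151 ] turn frac [-0.016 -0.007  0.003]
scene [0.05310708 0.00118927] 533 0.05258736278866276
 knob 169 [[0.5257, -0.3162, 0.0787], [0.5422, -0.2984, 0.1007]] top 72 [ 0.535  -0.3064  0.099 ] ((535.45751953125, -306.2621154785156), 10.463497161865234)
side [ 0.05147121 -0.00058924] 1040 0.051728705641918275
 knob 340 [[0.5278, -0.3179, 0.0768], [0.5471, -0.2995, 0.0995]] top 115 [ 0.5378 -0.3077  0.0983] ((537.2205200195312, -307.0552673339844), 11.568526268005371)
```

View pics/w2.png

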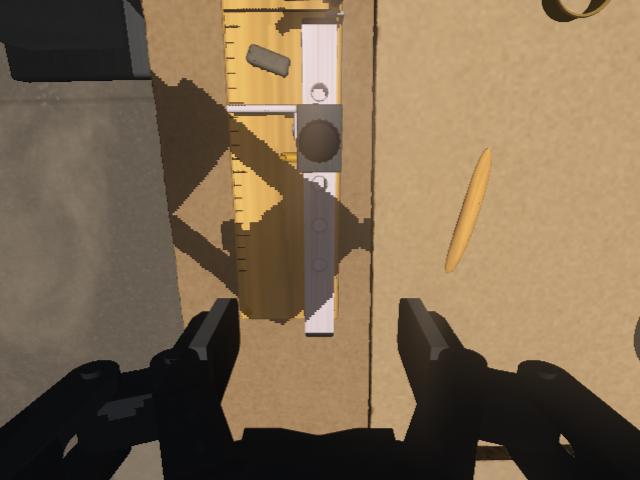

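Wrist view: knob at (319,140), in line with the tool axis, clay at (268,60), fence lying straight. Fence slope is now about 0, so it's seated. I'll check the camera's clearance to the bow before descending.

```bash
python3 - <<'E'
from h import *
d=dict(np.load("pics/w2.npz"));print(d["eye"],d["eye"]-np.array([.5373,-.3659,.2037]))
P=cloud(d);v=d["pixels"].max(2);K=(d["depth"]>0)&(P[...,2]>.094)&(P[...,2]<.105)&(abs(P[...,1]+.306)<.03)&(abs(P[...,0]-.538)<.03)
print(K.sum(),P[K].mean(0),cv2.minEnclosingCircle((P[K][:,:2]*1000).astype(np.float32)))
todo(.538,-.306,.083)
E
```

```text
[ 0.53899371 -0.29684517  0.33171402] [0.00169371 0.06905483 0.12801402]
1408 [ 0.53882784 -0.30488442  0.09786718] ((538.8234252929688, -305.0666809082031), 12.421842575073242)
t 7.55 pos [ 0.5372 -0.367   0.2036] F [0.7 0.8 0. ] gap 0.7025077555923729 gf 0.0
shift frac [ 0.0761 -0.0005  0.1508] turn frac [-0.014 -0.009 -0.012]
```

```bash
python3 -m pendant '[[[0.026,0,0,0,0,0,0.6],[0.026,0,0.02,0,0,0,0.6],[0.025,0,0.03,0,0,0,0.6],[0,0,0.03,0,0,0,0.6],[0,0,0.03,0,0,0,0.6],[0,0,0.02,0,0,0,0.6],[0,0,0.01,0,0,0,0.6],[0,0,0.006,0,0,0,0.6],[0,0,0,0,0,0,0.6],[0,0,0,0,0,0,0.6]]]'
python3 -c "
from h import *;todo(.5387,-.3052,.083)"
```

```text
t: 8.55
tcp_pos: [0.5394, -0.305, 0.0891]
tool_rot: [0.715, 0.699, 0.0, 0.001]
force: [0.0, 0.2, -0.4]
finger_gap: 0.602
gripper_force: 0.0
t 8.55 pos [ 0.5394 -0.305   0.0891] F [ 0.   0.2 -0.4] gap 0.6016428973198963 gf 0.0
shift frac [-0.0002 -0.0009  0.0076] turn frac [ 0.009  0.007 -0.005]
```

Lower 6 mm and close.

```bash
python3 -m pendant '[[[0,-0.0009,0.004,0,0,0,0.6],[0,0,0.0036,0,0,0,0.6],[0,0,0,0,0,0,0.4],[0,0,0,0,0,0,0.1],[0,0,0,0,0,0,0.1],[0,0,0,0,0,0,0.1],[0,0,0,0,0,0,0.1],[0,0,0,0,0,0,0.1]]]' 40
python3 - <<'E'
from h import *
from station import eyes
todo(.5387,-.3052,.083)
d=eyes.snapshot("side")["pixels"];cv2.imwrite("pics/grip.png",cv2.resize(d[190:400,210:400],None,fx=2.8,fy=2.8)[:,:,::-1])
E
```

```text
t: 9.35
tcp_pos: [0.5388, -0.3046, 0.0828]
tool_rot: [0.715, 0.699, 0.0, 0.001]
force: [1.8, 0.2, 2.4]
finger_gap: 0.262
gripper_force: 39.3
t 9.35 pos [ 0.5388 -0.3046  0.0828] F [1.8 0.2 2.4] gap 0.2624810531242465 gf 39.294480902608484
shift frac [-0.0008 -0.0002 -0.0003] turn frac [ 0.01   0.004 -0.004]
```

View pics/grip.png

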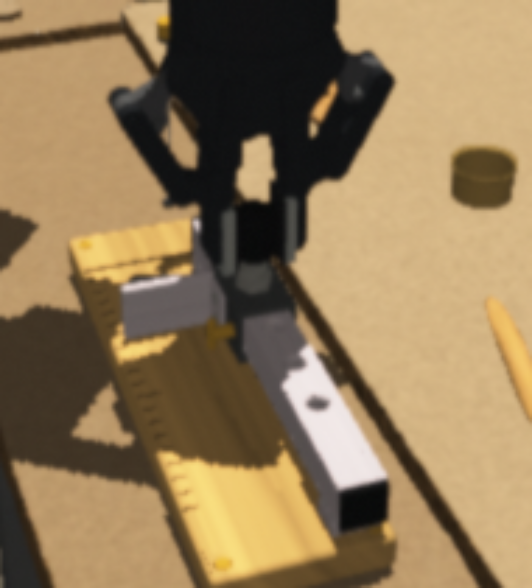

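Crop: both pads hold the knob at (255,235), with the sleeve below and nothing else touched. Lifting about 9.5 mm.

```bash
python3 -m pendant '[[[0,0,-0.003,0,0,0,0.1],[0,0,-0.003,0,0,0,0.1],[0,0,-0.003,0,0,0,0.1],[0,0,-0.003,0,0,0,0.1],[0,0,0,0,0,0,0.1],[0,0,0,0,0,0,0.1]]]' 40
```

```text
t: 10.0
tcp_pos: [0.5387, -0.3045, 0.0917]
tool_rot: [0.715, 0.699, 0.0, 0.0]
force: [5.0, -0.1, -8.2]
finger_gap: 0.262
gripper_force: 39.5
```

```bash
python3 -m pendant '[[[0,0,-0.0006,0,0,0,0.1],[0,0,0,0,0,0,0.1],[-0.004,0,0,0,0,0,0.1],[-0.005,0,0,0,0,0,0.1],[-0.005,0,0,0,0,0,0.1],[0,0,0,0,0,0,0.1],[0,0,0,0,0,0,0.1]]]' 40
python3 - <<'E'
from h import *
from station import eyes
todo(.538,-.3345,.092)
d=eyes.snapshot("wrist");P=cloud(d);np.savez("pics/w3.npz",**d)
d=eyes.snapshot("side");cv2.imwrite("pics/slide.png",cv2.resize(d["pixels"][190:400,210:400],None,fx=2.8,fy=2.8)[:,:,::-1])
E
```

```text
t: 10.7
tcp_pos: [0.5384, -0.3156, 0.0919]
tool_rot: [0.715, 0.699, 0.0, 0.0]
force: [5.9, 0.0, -8.3]
finger_gap: 0.261
gripper_force: 39.5
t 10.7 pos [ 0.5384 -0.3156  0.0919] F [ 5.9  0.  -8.3] gap 0.2613802806965671 gf 39.523756406852044
shift frac [-0.0236 -0.     -0.0002] turn frac [ 0.006 -0.002 -0.006]
```

View pics/slide.png

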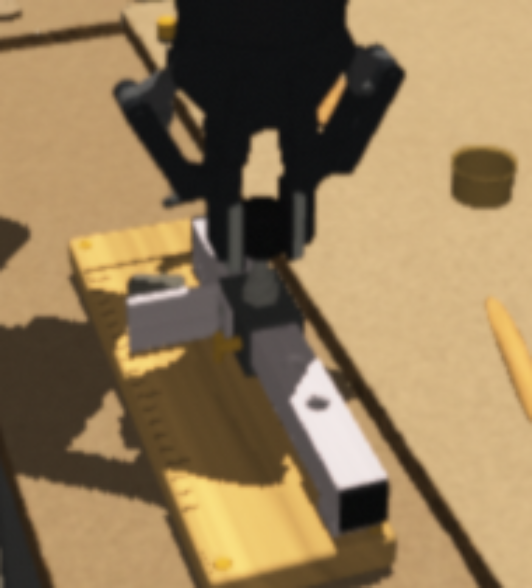

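Crop: the stop has moved with the knob and the pin is up. Finishing the slide, about 19 mm more.

```bash
python3 -m pendant '[[[-0.005,0,0,0,0,0,0.1],[-0.005,0,0,0,0,0,0.1],[-0.005,0,0,0,0,0,0.1],[-0.004,0,0,0,0,0,0.1],[-0.0025,0,0,0,0,0,0.1],[0,0,0,0,0,0,0.1],[0,0,0,0,0,0,0.1]]]' 40
python3 -c "
from h import *;todo(.538,-.3345,.0827)"
```

```text
t: 11.5
tcp_pos: [0.538, -0.3324, 0.0918]
tool_rot: [0.715, 0.699, 0.0, -0.0]
force: [6.1, -0.5, -7.8]
finger_gap: 0.259
gripper_force: 39.5
t 11.5 pos [ 0.538  -0.3324  0.0918] F [ 6.1 -0.5 -7.8] gap 0.2590653172074292 gf 39.5448038354516
shift frac [-0.0026 -0.      0.0114] turn frac [ 0.005 -0.007 -0.007]
```

```bash
python3 -m pendant '[[[-0.0026,0,0,0,0,0,0.1],[0,0,0,0,0,0,0.1],[0,0,0,0,0,0,0.1],[0,0,0.003,0,0,0,0.1],[0,0,0.003,0,0,0,0.1],[0,0,0,0,0,0,0.1],[0,0,0,0,0,0,0.1]]]' 40
python3 -c "
from h import *;todo(.538,-.3345,.0827)"
```

```text
t: 12.2
tcp_pos: [0.538, -0.3343, 0.0872]
tool_rot: [0.715, 0.699, 0.001, -0.0]
force: [5.8, 0.9, -6.3]
finger_gap: 0.258
gripper_force: 39.7
t 12.2 pos [ 0.538  -0.3343  0.0872] F [ 5.8  0.9 -6.3] gap 0.25836675713374524 gf 39.71143742208369
shift frac [-0.0002 -0.      0.0056] turn frac [ 0.004 -0.009 -0.006]
```

The pull is still spring-like at 4.4 mm of lift, so the pin is entering the hole. Lowering the rest.

```bash
python3 -m pendant '[[[0,0,0.003,0,0,0,0.1],[0,0,0.0028,0,0,0,0.1],[0,0,0.0004,0,0,0,0.1],[0,0,0,0,0,0,0.1],[0,0,0,0,0,0,0.1],[0,0,0,0,0,0,0.1],[0,0,0,0,0,0,0.1],[0,0,0,0,0,0,0.1]]]' 40
python3 - <<'E'
from h import *
from station import eyes
todo(.538,-.3345,.0827)
for n in("side","scene"):
    d=eyes.snapshot(n);P=cloud(d)
    Q=P[(d["depth"]>0)&(P[...,0]>.5)&(P[...,0]<.57)&(P[...,1]<-.365)&(P[...,1]>-.46)&(P[...,2]>.04)&(P[...,2]<.07)]
    for _ in range(4):
        A=np.c_[np.ones(len(Q)),Q[:,1]];c=np.linalg.lstsq(A,Q[:,2],rcond=None)[0];r=Q[:,2]-A@c;Q=Q[r>-.0015] if _<3 else Q
    print("fence slope",c,c@[1,-.437],len(Q))
    if n=="side":cv2.imwrite("pics/end.png",cv2.resize(d["pixels"][190:400,210:400],None,fx=2.8,fy=2.8)[:,:,::-1])
E
```

```text
t: 13.0
tcp_pos: [0.538, -0.3344, 0.0828]
tool_rot: [0.715, 0.699, 0.0, 0.0]
force: [5.0, -0.0, -3.1]
finger_gap: 0.264
gripper_force: 40.0
t 13.0 pos [ 0.538  -0.3344  0.0828] F [ 5.  -0.  -3.1] gap 0.264451954183205 gf 39.95265226112679
shift frac [-0.0001 -0.      0.0002] turn frac [ 0.006 -0.005 -0.005]
fence slope [ 0.05156776 -0.00042962] 0.05175550532409896 838
fence slope [ 0.05109637 -0.00362217] 0.052679259251174636 427
```

View pics/end.png

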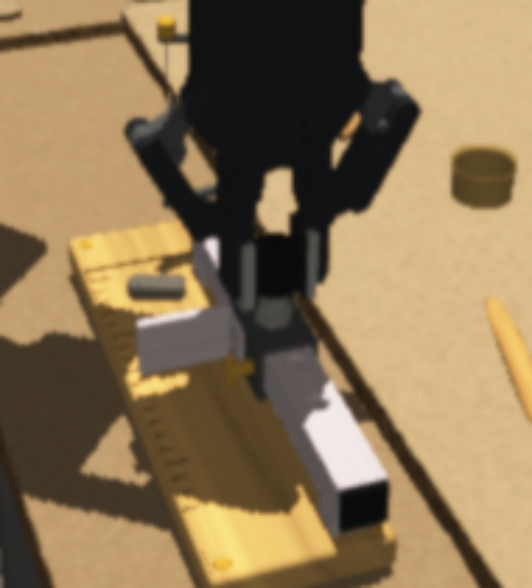

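Crop: the stop is one hole further on, and the clay at (157,287) and the tools are untouched. The force still shows the arm bearing some spring load (-3 N), so I'll push down slightly until it reverses.

```bash
python3 -m pendant '[[[0,0,0.001,0,0,0,0.1],[0,0,0.0005,0,0,0,0.1],[0,0,0,0,0,0,0.1],[0,0,0,0,0,0,0.1],[0,0,0,0,0,0,0.1],[0,0,0,0,0,0,0.1]]]' 40
```

```text
t: 13.7
tcp_pos: [0.538, -0.3354, 0.0827]
tool_rot: [0.715, 0.699, 0.0, 0.001]
force: [4.2, 2.0, 5.3]
finger_gap: 0.262
gripper_force: 40.8
```

The tool moved only 0.1 mm while the force rose to +5 N, so the pin is bottomed out in the hole. Handing in.

```bash
python3 -c "
from station import job;print(job.sign_off())"
```

```text
the job is handed in; nothing more can be done
None
```

The fence is seated again, the stop's pin is fully home in the very next hole away from the wire, and the gripper is still holding the knob (about 40 N); I handed the job in at about 14 s, and the judge's result was not shown.

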